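# Hold the bag clip open over the recipe card

## Task

I want to slip a second card in beside the recipe card: squeeze the grey bag clip wide open, take it off the caddy and bring it, gaping, down over the middle of the card's top edge, square and upright, until you feel the edge come fully home against the clip's spring barrel. Finish while still holding it there, wide open around the edge and lightly pressed home, without letting go. Do not push the caddy or card stand about or disturb the mug, jar and frog.

Things in the scene. Friction and masses are not known exactly. Their poses are not given: they have to be found in the camera images.
- clip: Grey plastic bag clip with a steel spring barrel, 60 mm wide (x), 92 mm tall, about 60 g, parked upright on the caddy's near wall, barrel on the rim. Origin: centre of the barrel (12 mm thick, 34 mm long, along x), 96 mm above the counter, on which both halves pivot. y: direction it opens; z: up to the handles, whose tops are 48 mm above the origin. The jaws hang to 44 mm below it.
- clip_grip (a point): Point midway between the clip's two handles, 34 mm above the clip's origin (same axes): the place to pinch, along y. Handles are 34 mm wide (x), 3 mm thick; over their outsides there 37 mm as parked (46 mm at their tops); squeezed fully they are parallel, about 16 mm over the outsides, and meet a stop. Pinch needed here: about 4 N to start, 8 N fully open; 20 N is safe.
- clip_seat (a point): Lowest point of the clip's spring barrel, 6 mm below the clip's origin: where a card edge between the jaws comes to its stop.
- clip_jaw_a (a joint): Angle of the clip half on its +y side: 0 jaws shut, 0.32 fully open, about 0.05 as parked on the caddy wall.
- clip_jaw_b (a joint): Angle of the clip half on its -y side, same values. With both at 0.32 the lips of the jaws gape 26 mm; they spring shut when the handles are let go.
- caddy: White open-topped tea caddy, 110 mm deep (x) by 180 mm wide (y), 90 mm high, walls 4 mm, 0.9 kg, cartons below the rim in its far half. Origin: centre of its underside; x points away from the wall that carries the clip. The clip's barrel lies along that wall, within 35 mm of its middle.
- stand: Stone recipe-card stand: base 64 mm (x) by 160 mm (y) by 28 mm high, 0.95 kg, with a stiff upright card, 3 mm thick (x) and 150 mm wide (y), fixed in its groove. Origin: centre of its underside.
- card_edge (a point): Middle of the card's top edge, 122 mm above the counter. Axes as the stand's: x square to the card's faces, y along the edge, z up.
- mug: White mug, 82 mm across, 92 mm high, a bystander. Origin: centre of its underside.
- jar: Green glass jar, 72 mm across, 105 mm high, a bystander. Origin: centre of its underside.
- frog: Ceramic frog ornament, 82 mm across, 78 mm high, a bystander. Origin: centre of its underside.

How it is judged:
By the outcome, as a careful person would: the job done as asked, in the order asked, and still so for the second after the job is handed in, while the arm keeps its last pose, push and grip.
It also fails if it takes over 45 s, if anything falls off the work surface, if the arm or the gripper's body presses on something with over 40 N, if the wrist force passes 120 N, or if a joint passes its speed limit or range.

## Robot

A 6-joint arm with a two-finger parallel gripper is mounted at the origin on the work surface. World frame = base frame: x ahead of the robot, y to its left, z up, the work surface at z = 0. Lengths are in m, angles in rad, forces in N, time in s.
With the tool pointing down it reaches from about 0.35 to 0.85 m from the base axis. Payload 8.1 kg.
Tool frame: the origin (TCP) lies at the very end of the fingers, on their centre line; the grasp point (between the pads) lies 19 mm behind it; z points along the fingers, y is the line along which they close (so a half turn about z gives the same grasp; the last joint's range is limited). The gripper opens to 93 mm and grips with 3 to 60 N. Pads are 15 mm wide; open, the fingers measure 128 mm over their backs; the gripper's body (75 mm by 188 mm) begins 65 mm behind the grasp point.
Start: joints at [-1.214, 0.13, 1.488, -0, 1.523, -0.085], TCP at [0.257, -0.542, 0.219] pointing down, gripper open.
Joint ranges: [-2.96, 2.96], [-0.89, 2.26], [0.02, 2.5], [-1.34, 4.48], [0, 2.73], [-2.66, 2.66]. Speed limits (rad/s): [2.39, 2.39, 2.79, 3.14, 3.14, 3.14].

## Interface

Orientations are given as a rotation vector (axis times angle).
In Python, from plant import robot gives the robot as it stands. The module is installed in compiled form; this text tells all that it offers.
- The arm moves only by the tool play_rows, never from a script. Its argument "increments" is text: rows parted by semicolons, each of 5 numbers parted by spaces: the shift along the tool's x, y, z in mm, then the turn about the tool's z in degrees, then the closure, from -1 (fully open) to 1 (shut). In form: dx dy dz yaw claw; .... A call has 1 to 20 rows; each row is the pose to reach, as a shift and turn from the pose commanded when the call began, along the tool's axes at that moment; what a row does not reach only later rows make up. A row lasts 1/10 s, in which the tool goes at most 50 mm and 8.59 degrees, less where a joint would pass 70% of its speed; a pose out of reach is approached as far as the arm can. A call with a gripper value outside its range is refused whole. The fingers move at their own pace and stop on an object; "force" is the grip in N (left out, the last holds). Time passes only in rows, so rows that repeat a pose let the fingers close. It gives the time, the measured TCP pose, the force, the opening and the grip force at its end, in the units of the state.
- robot.read_state(): the state, without advancing time (a new reading comes with each control period).
- robot.read_camera(name): name is "side" or "top"; returns the picture (400x640x3 uint8, blue, green, red); there is no depth.
- robot.calibration(name): a dict with "vertical_fov" (degrees; the focal length in pixels is half the picture's height over the tangent of half this angle, whatever the lens; pixels are square), "cx", "cy" (the principal point, pixels), "rvec" (rotation vector, rad) and "tvec" (3), from world to camera coordinates, as OpenCV has them. Camera axes: x right, y down, z forward; pixel columns grow to the right and rows downward; lengths in m; the calibration is good to about 2 mm. A picture is of the moment at which its call begins. calibration takes no time and is no camera call.
- robot.close_job(): hands the job in; it is judged then, once.
Trained networks look in the newest picture that a camera, given by its name, has taken for a name from the list of things; names that differ only in an ending like _2 or _b are one class to them, and where a whole thing is asked for, a point or a joint stands for the part that bears it (a point fixed in the world has none). Each returns a list of dicts, best first, with "conf" (0 to 1); they miss things now and then, are a little off and sometimes report something else, mostly with a low value. They report only what shows in the picture. A call takes as long as a camera call.
- robot.recognise(camera, query): "centre" ([x, y, z] in m, in world coordinates, good to about 4 mm: the middle of the surface that is visible of it).
- robot.regions_of(camera, query): "pixels" (400x640 bool, what is visible of it).
- robot.landmark_of(camera, query): "centre" ([x, y, z] in m, in world coordinates, good to about 4 mm: a listed point, or the origin of a listed thing).
The state is a dict: "t": time; "q": joint angles; "dq": joint speeds; "joint_torque": joint torques, N m; "tool_pos": TCP position; "orientation": TCP orientation; "force": force on the tool from outside, world axes, zero at the start; "wrist_torque": the same for the moment, N m; "opening": finger opening in m; "gripper_force": force on a finger pad.
Only numpy, scipy, OpenCV 4.12 (cv2) and the standard library are available. Lean on these libraries where they do the work, as an engineer would, in place of code of your own. Each camera call takes 0.05 s, during which the arm holds its last target. There are 200 camera calls.

## Working session

There is one attempt and no reset: what is moved stays moved. The work goes in short steps, Python scripts to look and compute and a tool call to move; the robot and the scene stay as the last step left them, time stands still between calls to the robot, and variables do not carry over. Pictures are saved under pics/ and viewed, at most 10 in all, crops included, and the job is handed in when it is done.

Besides the shell and the picture viewer there is one more tool, called after "Call:" by a JSON object that holds its "op" and its "data", one argument or row to a line. play_rows: Moves the arm, as the interface text tells. Its arguments: {"type":"object","properties":{"increments":{"type":"string"},"force":{"type":"number"}},"required":["increments"]}

```bash
mkdir -p pics; python3 - <<'E'
from plant import robot
import cv2,numpy as np
for c in("side","top"):
    cv2.imwrite(f"pics/{c}0.png",robot.read_camera(c)); k=robot.calibration(c)
    R=cv2.Rodrigues(np.array(k["rvec"]))[0]; print(c,k["vertical_fov"],-R.T@np.array(k["tvec"]).ravel(),R[2].round(2))
    for q in("clip","clip_grip","clip_seat","caddy","stand","card_edge","mug","jar","frog"):
        for d in robot.landmark_of(c,q)[:2]: print(q,np.round(d["centre"],4),round(d["conf"],2))
s=robot.read_state();print(s["t"],s["tool_pos"],s["orientation"],s["opening"])
E
```

```text
side 44.14719657271594 [0.25431212 0.71003825 0.92186549] [ 0.3  -0.64 -0.71]
clip [0.5308 0.196  0.0973] 0.81
clip_grip [0.5305 0.1995 0.1304] 0.65
clip_seat [0.5325 0.1945 0.0904] 0.88
caddy [ 0.5756  0.247  -0.0063] 0.64
stand [ 0.5931 -0.1618 -0.0016] 0.79
stand [0.5315 0.1958 0.0958] 0.52
card_edge [ 0.5893 -0.1643  0.1215] 0.8
mug [ 0.7864  0.0017 -0.0028] 0.82
jar [0.7477 0.1402 0.0035] 0.8
frog [ 7.492e-01 -1.775e-01 -6.000e-04] 0.82
top 42.33977984834329 [ 0.53514663 -0.0367021   1.23206848] [ 0.07  0.01 -1.  ]
clip [0.5321 0.1946 0.0958] 0.97
clip_grip [0.5323 0.1977 0.1318] 0.62
clip_seat [0.5305 0.1958 0.0917] 0.65
caddy [ 0.5761  0.2431 -0.0012] 0.61
stand [ 5.854e-01 -1.585e-01  3.000e-04] 0.83
card_edge [ 0.5889 -0.1633  0.1203] 0.89
mug [ 7.82e-01 -3.00e-04  4.10e-03] 0.67
jar [ 0.7481  0.141  -0.0009] 0.74
frog [ 0.7463 -0.1752  0.0025] 0.76
1.0 [ 0.25656458 -0.54237545  0.21863879] [-3.06522320e+00 -6.88365416e-01 -1.59165515e-05] 0.09317119339965658
```

View pics/side0.png

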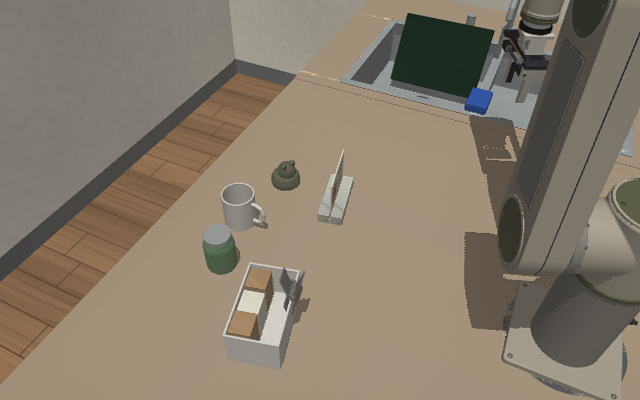

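View pics/top0.png

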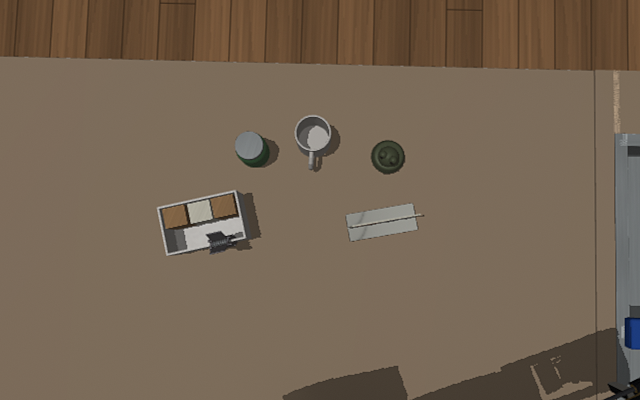

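The side and top views agree: the caddy is at about (200,222) in the top view with the clip on its near wall at (222,242), and the card's edge runs from (350,226) to (422,215). I'll enlarge both to get the angles.

```bash
python3 - <<'E'
import cv2,numpy as np
im=cv2.imread("pics/top0.png")
a=cv2.resize(im[185:265,150:255],None,fx=5,fy=5,interpolation=cv2.INTER_CUBIC)
b=cv2.resize(im[195:250,338:432],None,fx=5,fy=5,interpolation=cv2.INTER_CUBIC)
w=max(a.shape[1],b.shape[1]);o=np.zeros((0,w,3),np.uint8)
c=cv2.resize(cv2.imread("pics/side0.png")[255:330,255:315],None,fx=4,fy=4,interpolation=cv2.INTER_CUBIC)
canvas=np.zeros((600,800,3),np.uint8)
canvas[:400,:525]=a; b=cv2.resize(b,None,fx=.7,fy=.7);canvas[402:402+b.shape[0],:b.shape[1]]=b;canvas[:300,530:770]=c
cv2.imwrite("pics/crop.png",canvas)
E
```

```text
(no output)
```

View pics/crop.png

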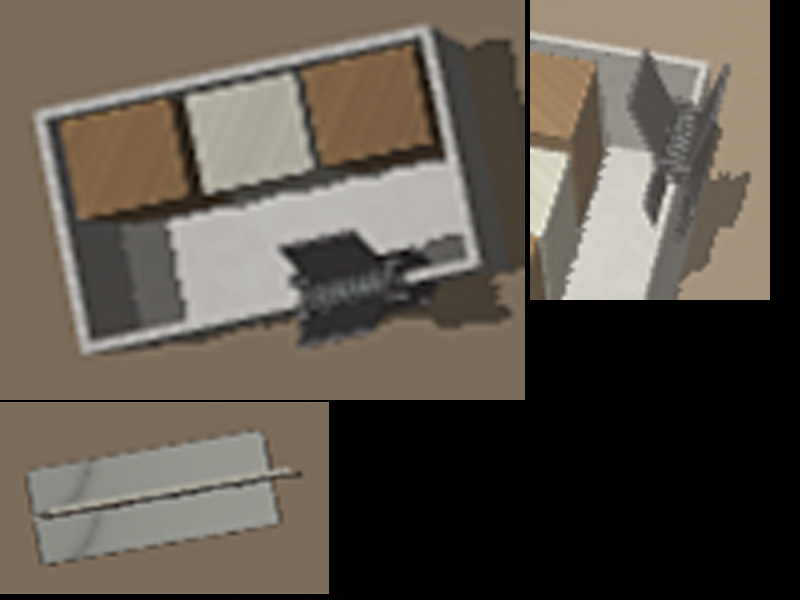

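```bash
cat >h.py <<'E'
from plant import robot
import cv2,numpy as np
def cam(c):
    k=robot.calibration(c);f=200/np.tan(np.radians(k["vertical_fov"])/2)
    return np.array([[f,0,k["cx"]],[0,f,k["cy"]],[0,0,1]]),np.array(k["rvec"],float),np.array(k["tvec"],float).ravel(),k
def bp(c,uv,z):
    K,r,t,_=cam(c);R=cv2.Rodrigues(r)[0];C=-R.T@t
    d=R.T@np.linalg.inv(K)@np.array([uv[0],uv[1],1.]);return C+d*(z-C[2])/d[2]
def pj(c,p):
    K,r,t,_=cam(c);return cv2.projectPoints(np.array(p,float).reshape(-1,3),r,t,K,None)[0].reshape(-1,2)
E
python3 - <<'E'
from h import *
print({k:v for k,v in robot.calibration("top").items()})
P=lambda u,z:bp("top",u,z)
co=[P(u,.09) for u in((157.4,208),(236.4,190.4),(245.6,238),(167,255))]
print(np.round(co,4),"centre",np.mean(co,0))
ang=lambda a,b:np.degrees(np.arctan2(*(b-a)[[1,0]]))
print([ang(co[i],co[(i+1)%4]) for i in range(4)],[np.linalg.norm(co[i]-co[(i+1)%4]) for i in range(4)])
e=[P((349.4,227.3),.122),P((423.7,215),.122)];print(np.round(e,4),np.mean(e,0),ang(e[1],e[0]),np.linalg.norm(e[0]-e[1]))
# stand base top corners z=.028
sb=[P((338+a/3.5,195+(b-402)/3.5),.028) for a,b in((28,471),(262,430),(280,522),(42,565))]
print(np.mean(sb,0),[ang(sb[i],sb[(i+1)%4]) for i in range(4)])
# clip barrel centre: handle top corners
for a in((285,242),(358,232),(383,268),(303,345),(430,300)): print(a,np.round(P((150+a[0]/5,185+a[1]/5),.144),4))
E
```

```text
{'vertical_fov': 42.33977984834329, 'cx': 320.95027348201626, 'cy': 209.19204934028906, 'rvec': array([ 2.21286466, -2.15223365,  0.05996598]), 'tvec': array([-0.03953935,  0.61388629,  1.19469743])}
[[0.6028 0.3403 0.09  ]
 [0.6469 0.166  0.09  ]
 [0.5418 0.1415 0.09  ]
 [0.4994 0.314  0.09  ]] centre [0.57271607 0.2404422  0.09      ]
[np.float64(-75.82083457571628), np.float64(-166.88867296782004), np.float64(103.7981356960732), np.float64(14.307744223701135)] [np.float64(0.17985105101473903), np.float64(0.10793536250659393), np.float64(0.1776039434018488), np.float64(0.10673578902780181)]
[[ 0.5708 -0.0859  0.122 ]
 [ 0.6016 -0.2447  0.122 ]] [ 0.58618574 -0.16527985  0.122     ] 100.99076932938924 0.16180872037757912
[ 0.58793587 -0.16495637  0.028     ] [np.float64(-78.46896768434515), np.float64(-168.01841581946212), np.float64(101.82851852240076), np.float64(9.88589776865276)]
(285, 242) [0.5488 0.2149 0.144 ]
(358, 232) [0.5539 0.1843 0.144 ]
(383, 268) [0.5391 0.1731 0.144 ]
(303, 345) [0.5058 0.2055 0.144 ]
(430, 300) [0.5262 0.1527 0.144 ]
```

```bash
cat >>h.py <<'E'
def go(p,yawdeg,show=True):
    """shift and turn to TCP p with tool y along world yaw (deg)"""
    s=robot.read_state();R=cv2.Rodrigues(np.array(s["orientation"]))[0]
    y=np.degrees(np.arctan2(R[1,1],R[0,1]))
    d=R.T@(np.array(p)-s["tool_pos"])*1000
    tw=-((yawdeg-y+180)%360-180)
    print("t",s["t"],"y-dir",round(y,2),"tilt",R[:,2].round(4),"shift",d.round(1),"turn",round(tw,2),"F",np.round(s["force"],2),"M",np.round(s["wrist_torque"],3),"open",s["opening"],"gf",s["gripper_force"])
E
python3 -c "
from h import *
go((.531,.1955,.219),13.9)"
```

```text
t 1.0 y-dir -64.69 tilt [ 0.  0. -1.] shift [ 5.636e+02 -5.497e+02 -3.000e-01] turn -78.59 F [ 0.62  0.3  -0.22] M [-0.006 -0.003 -0.026] open 0.09317119339965658 gf 0.0
```

Call:
{"op": "play_rows", "data": {
  "increments": "564 -550 0 -78.6 -1;564 -550 0 -78.6 -1;564 -550 0 -78.6 -1;564 -550 0 -78.6 -1;564 -550 0 -78.6 -1;564 -550 0 -78.6 -1;564 -550 0 -78.6 -1;564 -550 0 -78.6 -1;564 -550 0 -78.6 -1;564 -550 0 -78.6 -1;564 -550 0 -78.6 -1;564 -550 0 -78.6 -1;564 -550 0 -78.6 -1;564 -550 0 -78.6 -1;564 -550 0 -78.6 -1;564 -550 0 -78.6 -1;564 -550 0 -78.6 -1;564 -550 0 -78.6 -1;564 -550 0 -78.6 -1;564 -550 0 -78.6 -1",
  "force": 15
}}

```text
t: 3.0
tool_pos: [0.5312, 0.1948, 0.2189]
orientation: [1.938, 2.472, 0.0]
force: [-0.4, 0.5, 0.1]
opening: 0.0928
gripper_force: 0.0
```

```bash
python3 -c "
from h import *
go((.531,.1955,.111),13.9)
for c in('side','top'):
  cv2.imwrite(f'pics/{c}1.png',robot.read_camera(c))
  for q in('clip','clip_grip','card_edge','caddy','stand'):
    for d in robot.landmark_of(c,q)[:1]: print(c,q,np.round(d['centre'],4),round(d['conf'],2))
"
```

```text
t 3.0 y-dir 13.83 tilt [ 4.e-04 -1.e-04 -1.e+00] shift [ 8.000e-01 -1.000e-01  1.079e+02] turn -0.07 F [-0.44  0.5   0.08] M [-0.08  -0.063  0.037] open 0.09276139254109468 gf 0.0
side clip [0.5298 0.1964 0.0983] 0.77
side clip_grip [0.528  0.1977 0.1337] 0.59
side card_edge [ 0.5869 -0.1651  0.1217] 0.88
side caddy [ 0.5778  0.2472 -0.0039] 0.89
side stand [ 0.5935 -0.1589 -0.0037] 0.81
top clip [0.5318 0.1974 0.0924] 0.84
top clip_grip [0.5323 0.1943 0.1299] 0.73
top card_edge [ 0.5915 -0.1642  0.1209] 0.72
top caddy [ 0.5745  0.2445 -0.0047] 0.79
top stand [ 0.5895 -0.1602 -0.0014] 0.9
```

Call:
{"op": "play_rows", "data": {
  "increments": "1 0 40 0 -1;1 0 75 0 -1;1 0 100 0 -1;1 0 108 0 -1;1 0 108 0 -1;1 0 108 0 -0.1;1 0 108 0 -0.1;1 0 108 0 -0.1;1 0 108 0 -0.1;1 0 108 0 -0.1;1 0 108 0 -0.1",
  "force": 15
}}

```text
t: 4.7
tool_pos: [0.5311, 0.1969, 0.1108]
orientation: [1.936, 2.474, 0.0]
force: [0.7, 0.8, 0.3]
opening: 0.0524
gripper_force: 0.0
```

```bash
python3 -c "
from h import *
go((.531,.1955,.111),13.9)
a=robot.read_camera('side');b=robot.read_camera('top')
c=np.hstack([cv2.resize(a[230:340,230:320],None,fx=4.4,fy=4.4,interpolation=2),cv2.resize(b[190:300,160:250],None,fx=4.4,fy=4.4,interpolation=2)])
cv2.imwrite('pics/c2.png',c)"
```

```text
t 4.7 y-dir 13.91 tilt [ 2.e-04  1.e-04 -1.e+00] shift [-1.4 -0.4 -0.2] turn 0.01 F [0.67 0.79 0.32] M [-0.045 -0.112 -0.005] open 0.05237783366734959 gf 0.0
```

View pics/c2.png

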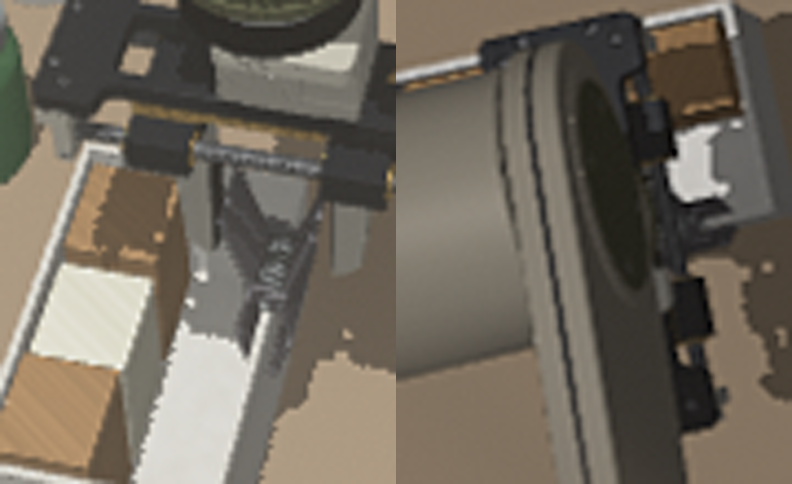

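Call:
{"op": "play_rows", "data": {
  "increments": "0 0 0 0 0.02;0 0 0 0 0.02;0 0 0 0 0.02"
}}

```text
t: 5.1
tool_pos: [0.531, 0.1969, 0.1106]
orientation: [-1.936, -2.474, -0.0]
force: [-0.7, -1.1, 0.8]
opening: 0.0456
gripper_force: 0.0
```

Call:
{"op": "play_rows", "data": {
  "increments": "0 0 0 0 0.1;0 0 0 0 0.1;0 0 0 0 0.1"
}}

```text
t: 5.4
tool_pos: [0.5312, 0.197, 0.111]
orientation: [1.936, 2.474, 0.001]
force: [0.1, -0.9, 3.3]
opening: 0.0419
gripper_force: 3.8
```

Call:
{"op": "play_rows", "data": {
  "increments": "0 0 0 0 0.16;0 0 0 0 0.16;0 0 0 0 0.16"
}}

```text
t: 5.7
tool_pos: [0.5315, 0.197, 0.1113]
orientation: [1.936, 2.474, 0.002]
force: [-1.5, -0.2, 6.6]
opening: 0.0392
gripper_force: 4.4
```

Call:
{"op": "play_rows", "data": {
  "increments": "0 0 -1 0 0.25;0 0 -1 0 0.25;0 0 -1.5 0 0.35;0 0 -1.5 0 0.35;0 0 -2 0 0.45;0 0 -2 0 0.45"
}}

```text
t: 6.3
tool_pos: [0.5316, 0.1971, 0.1134]
orientation: [1.935, 2.474, 0.002]
force: [-0.7, -0.9, 5.8]
opening: 0.0264
gripper_force: 5.3
```

Call:
{"op": "play_rows", "data": {
  "increments": "0 0 -0.5 0 0.55;0 0 -0.5 0 0.55;0 0 -1 0 0.62;0 0 -1 0 0.7;0 0 -1 0 0.8;0 0 -1 0 0.8;0 0 -1 0 0.8"
}}

```text
t: 7.0
tool_pos: [0.5316, 0.1971, 0.1145]
orientation: [1.935, 2.473, 0.002]
force: [-0.2, -0.1, 7.6]
opening: 0.0156
gripper_force: 15.0
```

Call:
{"op": "play_rows", "data": {
  "increments": "0 0 -1 0 0.85;0 0 -2 0 0.85;0 0 -5 0 0.85;0 0 -10 0 0.85;0 0 -20 0 0.85;0 0 -35 0 0.85;0 0 -55 0 0.85;0 0 -75 0 0.85;0 0 -95 0 0.85;0 0 -105 0 0.85;0 0 -105 0 0.85"
}}

```text
t: 8.1
tool_pos: [0.5323, 0.1973, 0.2215]
orientation: [1.934, 2.472, 0.006]
force: [-0.1, -0.8, -0.3]
opening: 0.0159
gripper_force: 15.0
```

```bash
python3 -c "
from h import *
a=robot.read_camera('side');b=robot.read_camera('top')
go((.589,-.1645,.22),11.4)
c=np.hstack([cv2.resize(a[190:340,220:340],None,fx=3.3,fy=3.3,interpolation=2),cv2.resize(b[170:320,160:280],None,fx=3.3,fy=3.3,interpolation=2)])
cv2.imwrite('pics/c3.png',c)
# card top edge: bright thin line in top view
s=b[195:250,338:432];np.save('card.npy',s)
for q in('clip','clip_seat','card_edge','caddy'):
  for cm in('side','top'):
    for d in robot.landmark_of(cm,q)[:1]: print(cm,q,np.round(d['centre'],4),round(d['conf'],2))
"
```

```text
t 8.2 y-dir 13.91 tilt [-0.e+00  1.e-04 -1.e+00] shift [-364.8  -30.5   -1.6] turn 2.51 F [-0.09  0.74 -0.87] M [-0.046 -0.093  0.003] open 0.01621933713208347 gf 14.999283403158188
side clip [0.5321 0.1933 0.2038] 0.69
top clip [0.5341 0.1979 0.1993] 0.71
side clip_seat [0.5372 0.1948 0.1988] 0.96
top clip_seat [0.53   0.1967 0.1974] 0.72
side card_edge [ 0.5879 -0.1655  0.1229] 0.79
top card_edge [ 0.5893 -0.1627  0.1231] 0.56
side caddy [ 0.5781  0.2458 -0.0049] 0.75
top caddy [0.5722 0.2428 0.0007] 0.94
```

View pics/c3.png

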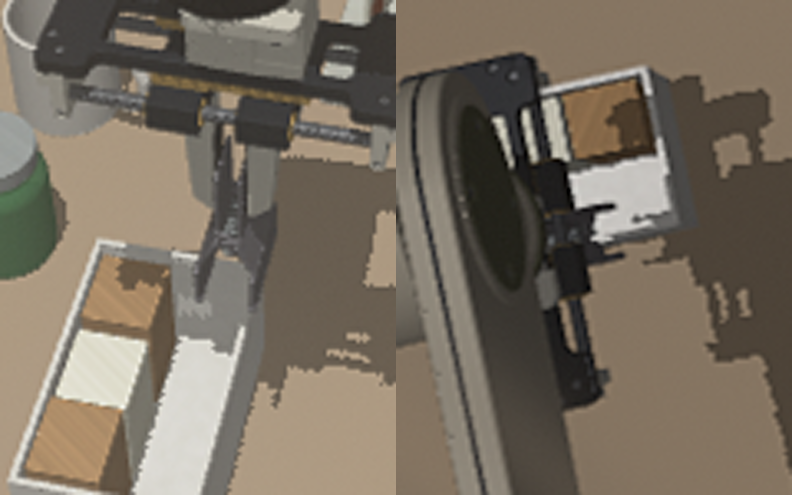

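The side view shows the clip off the caddy, upright and gaping in the fingers. Next I'll fit the card's top edge from the first top picture.

```bash
python3 -c "
from h import *
im=cv2.imread('pics/top0.png').astype(float)
g=im.mean(2); pts=[]
for u in range(352,424):
    v0=226.9+(u-349.4)*(215-227.3)/74.3
    vs=np.arange(int(v0)-4,int(v0)+6); col=g[vs,u]
    w=np.clip(col-np.median(col)-8,0,None)
    pts.append((u,(w*vs).sum()/w.sum() if w.sum()>0 else np.nan,round(w.sum())))
p=np.array(pts);print(p[-6:],p[:6])
m=(p[:,2]>15)&(p[:,0]>356)&(p[:,0]<418)
l=np.polyfit(p[m,0],p[m,1],1);r=p[m,1]-np.polyval(l,p[m,0]);print(m.sum(),r.std())
a,b=[bp('top',(u+0,np.polyval(l,u)),.122) for u in(356,418)]
d=a-b;print(a,b,'angle',np.degrees(np.arctan2(d[1],d[0])))
t=(-.1642-b[1])/d[1];print('at y',b+t*d)
# white-ish extents
im2=cv2.resize(im[205:240,338:434].astype(np.uint8),None,fx=8,fy=8,interpolation=0);cv2.imwrite('pics/c4.png',im2)
for y in(-.1642,):
  for s in(-.075,.075):
    ph=np.radians(101.3);print(pj('top',[.588+s*np.cos(ph),y+s*np.sin(ph),.122]))
"
```

```text
[[418.         213.92346939  33.        ]
 [419.         213.79494382  59.        ]
 [420.         213.86111111  36.        ]
 [421.                  nan   0.        ]
 [422.                  nan   0.        ]
 [423.                  nan   0.        ]] [[352.         228.33333333   2.        ]
 [353.         225.41216216  25.        ]
 [354.         225.          10.        ]
 [355.         225.3          8.        ]
 [356.         225.63157895  19.        ]
 [357.         225.49180328  20.        ]]
14 0.7885888346893273
[ 0.57631259 -0.09990079  0.122     ] [ 0.6004218  -0.23249442  0.122     ] angle 100.30537863010792
at y [ 0.58800397 -0.1642      0.122     ]
[[420.46509322 214.40655384]]
[[351.66114684 226.17872436]]
```

View pics/c4.png

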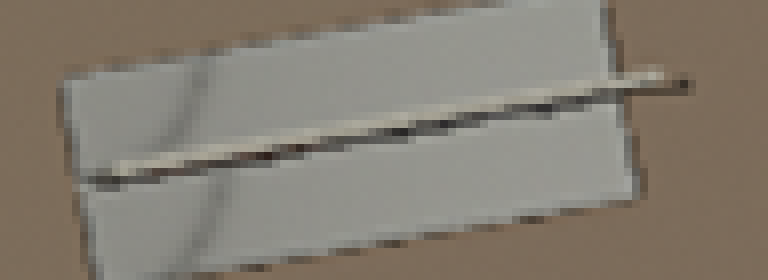

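Call:
{"op": "play_rows", "data": {
  "increments": "-40 -3 0 0.5 0.85;-80 -7 0 1 0.85;-120 -10 0 1.5 0.85;-160 -14 0 2 0.85;-200 -17 0 2.7 0.85;-240 -20 0 2.7 0.85;-280 -24 0 2.7 0.85;-320 -27 0 2.7 0.85;-350 -29 0 2.7 0.85;-363 -30 0 2.7 0.85;-363 -30 0 2.7 0.85;-363 -30 0 2.7 0.85;-363 -30 0 2.7 0.85"
}}

```text
t: 9.9
tool_pos: [0.5892, -0.1611, 0.2186]
orientation: [-1.992, -2.429, -0.001]
force: [-0.1, 1.1, -0.7]
opening: 0.0158
gripper_force: 15.0
```

```bash
python3 -c "
from h import *
a=robot.read_camera('side');b=robot.read_camera('top')
go((.589,-.163,.17),11.2)
c=np.hstack([cv2.resize(a[90:240,270:390],None,fx=3.3,fy=3.3,interpolation=2),cv2.resize(b[150:300,340:460],None,fx=3.3,fy=3.3,interpolation=2)])
cv2.imwrite('pics/c5.png',c)
for q in('clip','clip_seat','card_edge'):
  for cm in('side','top'):
    for d in robot.landmark_of(cm,q)[:1]: print(cm,q,np.round(d['centre'],4),round(d['conf'],2))
"
```

```text
t 10.0 y-dir 11.31 tilt [ 2.e-04  2.e-04 -1.e+00] shift [-1.7 -0.6 48.8] turn 0.11 F [ 0.04 -0.3   0.1 ] M [-0.021 -0.133  0.022] open 0.01548444761837707 gf 14.999559223651886
side clip [ 0.5897 -0.1612  0.2   ] 0.85
side clip_seat [ 0.5925 -0.1633  0.1975] 0.77
side card_edge [ 0.5909 -0.1637  0.1207] 0.69
```

View pics/c5.png

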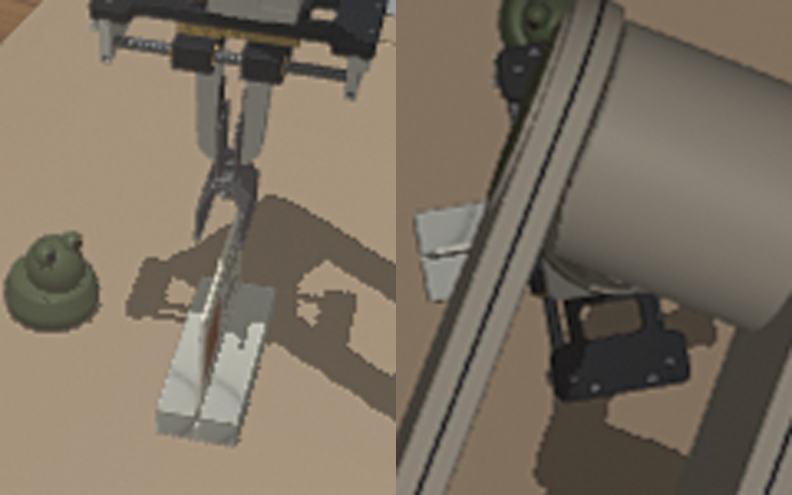

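The clip hangs open and upright above the card in the side view, with its barrel near (235,190) in the crop and the card edge just below the jaws. I'm descending, and will stop short of home to check.

Call:
{"op": "play_rows", "data": {
  "increments": "-1.5 -0.5 10 0.1 0.85;-1.5 -0.5 18 0.1 0.85;-1.5 -0.5 26 0.1 0.85;-1.5 -0.5 34 0.1 0.85;-1.5 -0.5 40 0.1 0.85;-1.5 -0.5 40 0.1 0.85"
}}

```text
t: 10.9
tool_pos: [0.5882, -0.1639, 0.177]
orientation: [-1.995, -2.424, 0.001]
force: [0.4, -0.4, -1.2]
opening: 0.0157
gripper_force: 15.0
```

```bash
python3 -c "
from h import *
a=robot.read_camera('side')
go((.589,-.163,.155),11.2)
cv2.imwrite('pics/c6.png',cv2.resize(a[100:230,290:370],None,fx=4.6,fy=4.6,interpolation=2))
"
```

```text
t 10.95 y-dir 11.11 tilt [-1.1e-03  5.0e-04 -1.0e+00] shift [ 1.   0.6 22.9] turn -0.09 F [ 0.34  0.33 -0.92] M [-0.032 -0.111 -0.009] open 0.015199230458580919 gf 14.999590963125229
```

View pics/c6.png

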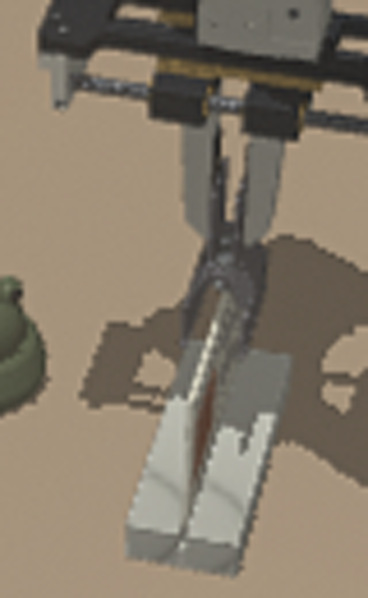

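The jaws straddle the card edge, at about (225,290) in the crop. I'll bring it the rest of the way down gently.

Call:
{"op": "play_rows", "data": {
  "increments": "0.5 0.5 5 0 0.85;0.5 0.5 10 0 0.85;0.5 0.5 15 0 0.85;0.5 0.5 20 0 0.85;0.5 0.5 23 0 0.85;0.5 0.5 25 0 0.85;0.5 0.5 25 0 0.85"
}}

```text
t: 11.65
tool_pos: [0.5892, -0.1636, 0.1532]
orientation: [-1.996, -2.426, 0.0]
force: [0.1, 0.2, -0.6]
opening: 0.0157
gripper_force: 15.0
```

Call:
{"op": "play_rows", "data": {
  "increments": "0 0 1 0 0.85;0 0 2 0 0.85;0 0 2 0 0.85"
}}

```text
t: 11.95
tool_pos: [0.5894, -0.1636, 0.1516]
orientation: [1.996, 2.426, 0.0]
force: [-0.2, 0.2, -0.1]
opening: 0.0156
gripper_force: 15.0
```

Call:
{"op": "play_rows", "data": {
  "increments": "0 0 1 0 0.85;0 0 1.5 0 0.85;0 0 1.5 0 0.85"
}}

```text
t: 12.25
tool_pos: [0.5893, -0.1636, 0.15]
orientation: [-1.996, -2.426, 0.0]
force: [0.4, 0.7, -0.3]
opening: 0.016
gripper_force: 15.0
```

Call:
{"op": "play_rows", "data": {
  "increments": "0 0 0.5 0 0.85;0 0 1 0 0.85;0 0 1 0 0.85"
}}

```text
t: 12.55
tool_pos: [0.5893, -0.1636, 0.149]
orientation: [-1.996, -2.426, 0.0]
force: [0.3, -0.2, -0.6]
opening: 0.0158
gripper_force: 15.0
```

Call:
{"op": "play_rows", "data": {
  "increments": "0 0 0.5 0 0.85;0 0 1 0 0.85;0 0 1 0 0.85"
}}

```text
t: 12.85
tool_pos: [0.5893, -0.1636, 0.148]
orientation: [-1.996, -2.426, 0.0]
force: [0.2, 1.0, -0.0]
opening: 0.0158
gripper_force: 15.0
```

Call:
{"op": "play_rows", "data": {
  "increments": "0 0 0.5 0 0.85;0 0 1 0 0.85;0 0 1 0 0.85"
}}

```text
t: 13.15
tool_pos: [0.5893, -0.1636, 0.147]
orientation: [-1.996, -2.426, 0.0]
force: [-0.5, -0.2, -0.9]
opening: 0.0154
gripper_force: 15.0
```

Call:
{"op": "play_rows", "data": {
  "increments": "0 0 0.5 0 0.85;0 0 0.7 0 0.85;0 0 0.7 0 0.85"
}}

```text
t: 13.45
tool_pos: [0.5894, -0.1636, 0.1466]
orientation: [1.996, 2.426, 0.0]
force: [-0.0, 0.8, 0.5]
opening: 0.0159
gripper_force: 15.0
```

Call:
{"op": "play_rows", "data": {
  "increments": "0 0 0.5 0 0.85;0 0 0.7 0 0.85;0 0 0.7 0 0.85"
}}

```text
t: 13.75
tool_pos: [0.5896, -0.1637, 0.1466]
orientation: [1.995, 2.426, 0.0]
force: [-1.8, 1.9, 4.6]
opening: 0.0155
gripper_force: 15.0
```

Call:
{"op": "play_rows", "data": {
  "increments": "0 0 0.5 0 0.85;0 0 0.7 0 0.85;0 0 0.7 0 0.85"
}}

```text
t: 14.05
tool_pos: [0.5897, -0.1637, 0.1465]
orientation: [1.995, 2.425, 0.001]
force: [-4.1, 1.5, 9.1]
opening: 0.0159
gripper_force: 15.0
```

Call:
{"op": "play_rows", "data": {
  "increments": "0 0 -0.5 0 0.85;0 0 -0.5 0 0.85;0 0 -0.5 0 0.85;0 0 -0.5 0 0.85"
}}

```text
t: 14.45
tool_pos: [0.5896, -0.1637, 0.1465]
orientation: [1.995, 2.425, 0.0]
force: [-2.9, 1.2, 6.5]
opening: 0.0159
gripper_force: 15.0
```

```bash
python3 -c "
from h import *
a=robot.read_camera('side')
for q in('clip','clip_seat','card_edge','stand'):
    for d in robot.landmark_of('side',q)[:1]: print(q,np.round(d['centre'],4),round(d['conf'],2))
go((.589,-.163,.1465),11.2)
cv2.imwrite('pics/c7.png',cv2.resize(a[100:230,290:370],None,fx=4.6,fy=4.6,interpolation=2))
"
```

```text
clip [ 0.5885 -0.1654  0.1274] 0.88
clip_seat [ 0.5913 -0.1629  0.1234] 0.58
card_edge [ 0.5881 -0.1648  0.1208] 0.58
t 14.7 y-dir 11.11 tilt [ 8.e-04 -3.e-04 -1.e+00] shift [ 0.8 -0.5  0. ] turn -0.09 F [-3.15  1.03  7.4 ] M [0.197 0.458 0.021] open 0.01578695754543794 gf 14.999503344297409
```

View pics/c7.png

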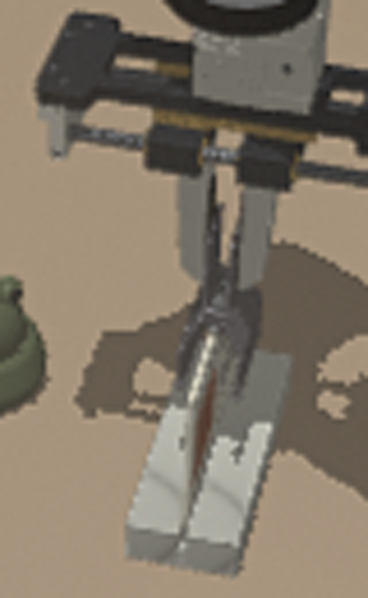

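The clip straddles the card, seated with the barrel on the edge (about (222,320) in the crop), pressed at about 7 N, and the stand hasn't moved. Handing in.

```bash
python3 -c "
from plant import robot
print(robot.close_job())"
```

```text
the job is handed in; nothing more can be done
None
```

I handed the job in with the clip still held wide open over the middle of the card's top edge, upright and pressed home at about 7 N; the caddy and card stand showed no movement in the pictures, and the arm stayed clear of the mug, jar and frog.

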